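Fit the transport pin into a shaker's hidden carriage hole

ROBOT

A 6-joint arm with a two-finger parallel gripper is mounted at the origin on a cart in front of the work surface, level with it; the furniture and walls round the work are solid. World frame = base frame: x ahead of the robot, y to its left, z up, the work surface at z = 0. Lengths are in mm, angles in rad, forces in N, time in s.
With the tool pointing down it reaches from about 350 to 775 mm from the base axis. Payload 7.3 kg.
Tool frame: the origin (TCP) lies between the finger pads; the fingertips stand 22 mm ahead of it and the grasp point (between the pads) lies 3 mm ahead of it (nose_length is the distance from the TCP to the fingertips, in mm); z points along the fingers, y is the direction in which the jaws open and shut (so a half turn about z gives the same grasp; the last joint's range is limited). The gripper opens to 92 mm and grips with 3 to 60 N. Pads are 19 mm wide; open, the fingers measure 130 mm over their backs; the gripper's body (75 mm by 190 mm) begins 47 mm behind the grasp point.
Start: joints at [1.141, 0.342, 1.524, -0, 1.275, -0.146], TCP at [146.988, 504.024, 213.541] pointing down, gripper open.
Joint ranges: [-2.53, 2.53], [-0.77, 2.02], [0.04, 2.7], [-1, 4.14], [0.28, 2.66], [-3.11, 3.11]. Speed limits (rad/s): [2.57, 2.57, 3.14, 3.14, 3.14, 3.14].

INTERFACE

Orientations are given as [roll, pitch, yaw] about the fixed x, y, z axes, in that order (R = Rz(yaw) Ry(pitch) Rx(roll)).
In Python, from plant import get_obs, capture, close_job, nose_length gives the robot as it stands.
- The arm moves only by the tool step_arm, never from a script. Its argument "increments" is text: rows parted by semicolons, each of 7 numbers parted by spaces: the turn, a rotation vector about the tool's x, y, z in rad, then the shift along the tool's x, y, z in mm, then the opening, from -1 (shut) to 1 (fully open). A call has 1 to 20 rows; each row is the pose to reach, as a shift and turn from the pose commanded when the call began, along the tool's axes at that moment; what a row does not reach only later rows make up. A row lasts 1/8 s, in which the tool goes at most 62.5 mm and 10.7 degrees, less where a joint would pass 70% of its speed; a pose out of reach is approached as far as the arm can. A call with a gripper value outside its range is refused whole. The fingers move at their own pace and stop on an object; the grip force is fixed at half the most. Time passes only in rows, so rows that repeat a pose let the fingers close. It gives the time, the measured TCP pose, the force and the opening at its end, in the units of the state.
- get_obs(): the state, without advancing time (a new reading comes with each control period).
- capture(name): name is "scene" or "side" or "wrist"; returns a dict with "frame" (384x512x3 uint8, red, green, blue), "K" (3x3 intrinsics, pixels), "extrinsics" (4x4, takes a point from world to camera coordinates); the wrist camera has in their place "tool_from_camera" (4x4, takes a point from camera to tool coordinates, whose origin is the TCP and whose axes are the flange's). Camera axes: x right, y down, z forward; pixel columns grow to the right and rows downward; lengths in mm; the calibration is good to about 2 mm. A picture is of the moment at which its call begins: read the wrist's pose just before it. There is no depth.
- close_job(): hands the job in, once; it reports no verdict.
The state is a dict: "time": time; "joint_positions": joint angles; "dq": joint speeds; "tau": joint torques, N m; "tool_pos": TCP position; "tcp_rot": TCP orientation; "contact_force": force on the tool from outside, world axes, zero at the start; "moment": the same for the moment, N m; "grip_width": finger opening in mm.
Only numpy, scipy, OpenCV 4.12 (cv2) and the standard library are available. Lean on these libraries where they do the work, as an engineer would, in place of code of your own. Each camera call takes 0.05 s, during which the arm holds its last target.

TASK

Secure the shaker for transport: lift the locking pin out of its stand and put its rod down through the slot in the shaker's top. The locking hole is in the spring-borne carriage out of sight below, anywhere along the slot, so feel for it with the rod, then push the pin fully home until its flange sits flat on the top, and let go. Work gently without forcing the pin against the shaker, and do not shift the beaker, the stopper or the crucible.

Things in the scene. Friction and masses are not known exactly. Their poses are not given: they have to be found in the camera images.
- pin_grip (a point): locking pin, loose, about 0.12 kg, upright in its stand: square black grip 22 x 22 mm, 44 mm tall, on a round steel flange 32 mm wide and 6 mm thick, below it a round steel rod 8 mm thick, 58 mm long, tip edge bevelled. This point is the grip's centre; the flange's underside lies 28 mm and the rod's tip 86 mm below it. z points up the pin, x and y are normal to the grip's flats
- pin_tip (a point): the lower end of the locking pin's rod, on its axis; axes as those of the grip
- pin: the locking pin as a whole; its origin is the rod's tip
- stand_top (a point): mouth of the bore, centre of the upper face of the pin's stand: a grey block 44 x 44 mm and 68 mm high on a foot 70 x 60 mm, fixed to the bench; the bore is 12 mm wide and 60 mm deep. The rod's tip starts 58 mm below this face. z points up. Left of it stands a white machine with rods up to 0.4 m high; between it and the shaker lies a white case about 0.13 m high: carry the pin over that
- slot (a point): middle of the straight slot in the shaker's top face, at the height of that face, 70 mm above the bench. x runs along the slot, z up. The slot is 90 mm long (45 mm to either side along x) and 13 mm wide; its upright walls go 41 mm down. When the pin is fully home its flange lies on this face and its rod reaches 14 mm into the hidden hole
- slot_floor (a point): point 44 mm below the middle of the slot, at the level of the flat top of the hidden carriage plate. The plate has one upright hole 10.5 mm long along the slot and 16 mm across, centred on the slot's middle line; its middle is anywhere within 25 mm either way of this point along x, and not measured. Elsewhere under the slot the plate is solid
- plate_core (a point): point inside the shaker, 52 mm below the slot's middle. How the hidden carriage plate feels: pushed down it yields from about 3 N, then 0.6 N more per mm, and bottoms hard after 8 mm; when the rod meets the hole, the plate snaps back up and the push vanishes. Along the slot it stays put unless pushed with over about 15 N
- shaker: the shaker base fixed to the bench: a grey metal case 200 mm long (x), 76 mm wide (y), 70 mm high with an aluminium top; origin at the centre of its underside, x along the slot; the hidden carriage belongs to it; pressing or levering the pin against it with over 30 N would harm it
- beaker: small glass beaker, 48 mm wide, 56 mm high, loose, standing at the far end of the shaker; origin at the centre of its underside
- stopper: rubber stopper, 33 mm wide, 26 mm high, loose, standing at the near end of the shaker; origin at the centre of its underside
- crucible: porcelain crucible, 42 mm wide, 35 mm high, loose, standing beyond the pin's stand; origin at the centre of its underside
There are look-alikes about, which are no part of the job. There is more than one size of the pin; the job needs the larger. What is shaped like the part that bears stand_top but brown is not meant.

How it is judged:
By the outcome, as a careful person would: the job done as asked, in the order asked, and still so for the second after the job is handed in, with the robot touching nothing.
It also fails if it takes over 67 s, if anything falls off the work surface, if the arm or the gripper's body presses on something with over 40 N, if the wrist force passes 120 N, or if a joint passes its speed limit or range.

## Working session

There is one attempt and no reset: what is moved stays moved. The work goes in short steps, Python scripts to look and compute and a tool call to move; the robot and the scene stay as the last step left them, time stands still between calls to the robot, and variables do not carry over. Pictures are saved under pics/ and viewed, and the job is handed in when it is done.

Besides the shell and the picture viewer there is one more tool, called after "Emit:" as name(argument=value, ...), one argument or row to a line, values as JSON. step_arm: Moves the arm, as the interface text tells. Its arguments: {"type":"object","properties":{"increments":{"type":"string"}},"required":["increments"]}

```bash
mkdir -p pics; ls; cat > h.py <<'E'
import numpy as np, cv2
from plant import get_obs, capture
from scipy.spatial.transform import Rotation as R
def snap(n,f):
    o=get_obs(); c=capture(n); im=cv2.cvtColor(c["frame"],cv2.COLOR_RGB2BGR); cv2.imwrite("pics/%s.png"%f,im)
    K=np.array(c["K"])
    if n=="wrist":
        T=np.eye(4);T[:3,:3]=R.from_euler("xyz",o["tcp_rot"]).as_matrix();T[:3,3]=o["tool_pos"]
        W=T@np.array(c["tool_from_camera"])
    else: W=np.linalg.inv(np.array(c["extrinsics"]))
    np.savez("pics/%s.npz"%f,K=K,W=W)
    return im,K,W
def load(f):
    d=np.load("pics/%s.npz"%f); return cv2.imread("pics/%s.png"%f),d["K"],d["W"]
def ray(K,W,u,v):
    d=W[:3,:3]@np.linalg.inv(K)@np.array([u,v,1.]); return W[:3,3],d/np.linalg.norm(d)
def onz(K,W,u,v,z):
    p,d=ray(K,W,u,v); return p+d*(z-p[2])/d[2]
def proj(K,W,P):
    c=np.linalg.inv(W)@np.append(P,1); q=K@c[:3]; return q[:2]/q[2]
def tri(a,b):
    (p,d),(q,e)=a,b
    s=np.linalg.lstsq(np.c_[d,-e],q-p,rcond=None)[0]
    A=p+s[0]*d;B=q+s[1]*e
    return (A+B)/2,np.linalg.norm(A-B)
E
python3 - <<'E'
from h import *
o=get_obs();print(o)
for n in ["scene","side","wrist"]:
    im,K,W=snap(n,n+"0");print(n,K.tolist(),W.round(3).tolist())
E
```

```text
pics
{'time': 0.0, 'joint_positions': array([ 1.14100264e+00,  3.42723739e-01,  1.52503037e+00, -4.86875019e-05,
        1.27537045e+00, -1.45984761e-01]), 'dq': array([-0.00115065, -0.00040256, -0.00146505, -0.00097975, -0.00040057,
        0.0008021 ]), 'tau': array([ 1.04576040e-03, -4.31242096e+01, -2.44219619e+01,  7.18409009e-02,
        5.60849416e-02, -1.40996613e-04]), 'tool_pos': array([146.81347131, 503.60941097, 212.8397833 ]), 'tcp_rot': array([-3.14007028e+00, -1.76778827e-04,  2.85779781e+00]), 'contact_force': array([ 0.59522781,  0.21752088, -0.24278452]), 'moment': array([0.05798417, 0.05697578, 0.01626969]), 'grip_width': 91.46605335738509}
scene [[446.35286140844505, 0.0, 253.1180405527771], [0.0, 446.35286140844505, 188.94267777020562], [0.0, 0.0, 1.0]] [[-0.887, -0.306, 0.346, 143.598], [-0.462, 0.572, -0.678, 742.226], [0.009, -0.761, -0.648, 834.383], [0.0, 0.0, 0.0, 1.0]]
side [[449.4888383982415, 0.0, 261.4503257317706], [0.0, 449.4888383982415, 188.03229500928452], [0.0, 0.0, 1.0]] [[-0.967, -0.164, 0.192, 279.213], [-0.253, 0.62, -0.743, 939.683], [0.003, -0.767, -0.641, 928.881], [0.0, 0.0, 0.0, 1.0]]
wrist [[318.4781930885104, 0.0, 256.45852470913803], [0.0, 318.4781930885104, 188.1274826227372], [0.0, 0.0, 1.0]] [[0.28, 0.926, 0.255, 77.404], [0.96, -0.269, -0.076, 523.994], [-0.002, 0.266, -0.964, 384.153], [0.0, 0.0, 0.0, 1.0]]
```

View pics/scene0.png

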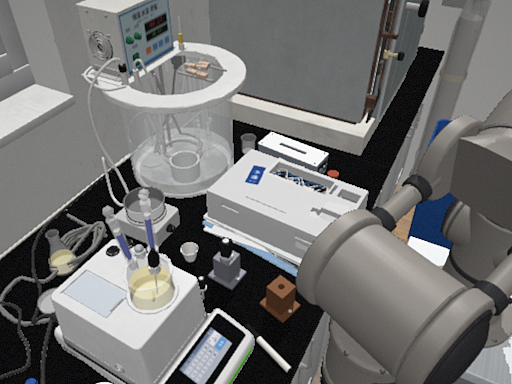

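View pics/side0.png

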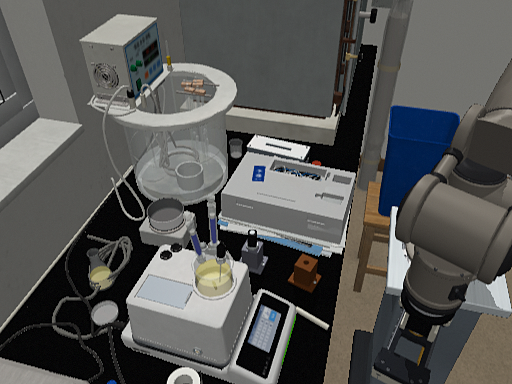

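View pics/wrist0.png

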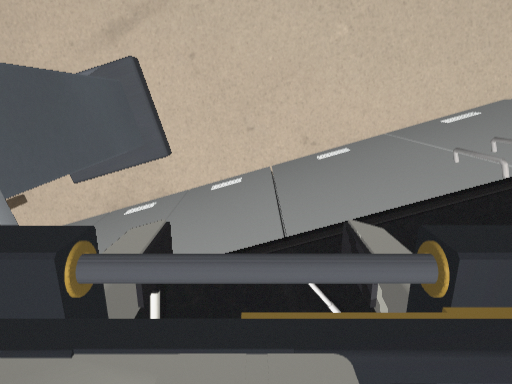

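The pin candidates are a black grip on the grey stand at scene (226,245) / side (252,238) and a smaller black item near scene (201,285). The brown block at scene (280,295) isn't meant. I'll enlarge these.

```bash
python3 - <<'E'
from h import *
s,_,_=load("scene0");d,_,_=load("side0")
def c(im,x,y,w,h,f): return cv2.resize(im[y:y+h,x:x+w],None,fx=f,fy=f,interpolation=cv2.INTER_CUBIC)
a=np.hstack([c(s,170,220,80,75,5),c(d,210,210,80,75,5)])
b=np.hstack([c(s,225,120,130,70,3),c(d,215,120,130,70,3)])
b=cv2.copyMakeBorder(b,0,0,0,a.shape[1]-b.shape[1],cv2.BORDER_CONSTANT)
cv2.imwrite("pics/z0.png",np.vstack([a,b]))
E
```

```text
(no output)
```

View pics/z0.png

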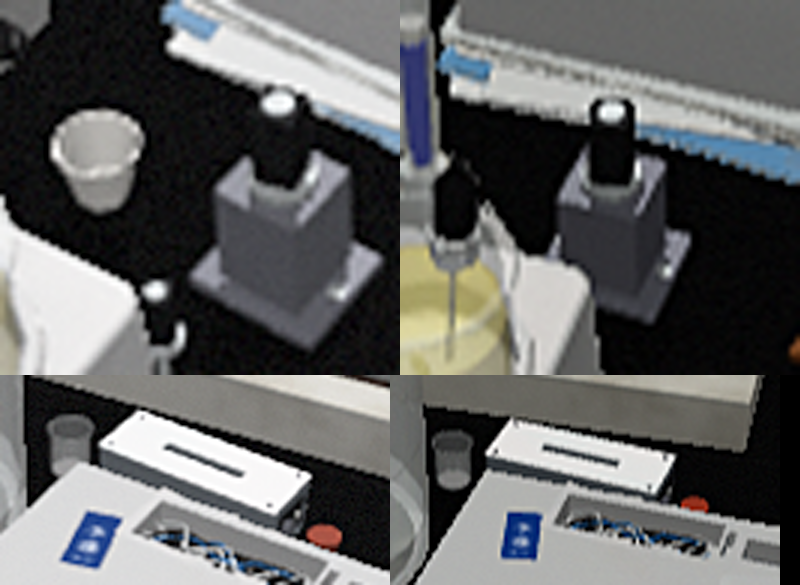

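```bash
python3 - <<'E'
from h import *
S=load("scene0");D=load("side0")
print(onz(*S[1:],225.6,240.6,118),onz(*D[1:],252.4,232.4,118),tri(ray(*S[1:],225.6,240.6),ray(*D[1:],252.4,232.4)))
# slot: dark inside bright top
for n,(im,K,W),(x0,y0,x1,y1) in (("s",S,(262,132,328,170)),("d",D,(250,134,310,168))):
    g=cv2.cvtColor(im,cv2.COLOR_BGR2GRAY)
    big=cv2.resize(g[y0:y1,x0:x1],None,fx=8,fy=8,interpolation=cv2.INTER_CUBIC)
    m=(big<165).astype(np.uint8)
    k,l,st,ce=cv2.connectedComponentsWithStats(m)
    for i in range(1,k):
        x,y,w,h,a=st[i]
        if a<300 or x==0 or y==0 or x+w==m.shape[1] or y+h==m.shape[0]: continue
        cs,_=cv2.findContours((l==i).astype(np.uint8),0,1)
        pts=cs[0][:,0]/8.+[x0-.44,y0-.44]
        P=np.array([onz(K,W,u,v,70)[:2] for u,v in pts]).astype(np.float32)
        print(n,a,ce[i]/8+[x0,y0],cv2.minAreaRect(P))
    c,d=(x0,y0),None
E
```

```text
[499.02036742 175.21189705 118.        ] [500.3885201  174.30881141 118.        ] (array([500.81442407, 172.37935734, 115.22270637]), np.float64(1.1089821571496594))
s 3835 [293.04599087 148.53820078] ((535.6788330078125, -277.874267578125), (12.0281400680542, 88.90030670166016), 83.3463363647461)
d 3991 [278.59537083 146.78360687] ((538.6572265625, -280.7556457519531), (15.224167823791504, 91.66921997070312), 83.37659454345703)
```

```bash
python3 - <<'E'
from h import *
S=load("scene0");D=load("side0")
s=lambda u,v,z:print((u,v,z),onz(*S[1:],u,v,z).round(0))
print("tablet pts");s(222,312,30);s(180,384,30);s(292,368,0)
print("machine base");s(205,310,10);s(62,335,0)
for n,a,b in (("corner",(203,310),(249,285)),("flasktop rod L",(145,190),(211,200)),("probe2",(108,212),(194,232)),("black cap",(154,256),(221,250)),
 ("case nearR",(366,190),(352,183)),("case left corner",(207,190),(222,188)),("case top back-left",(240,152),(254,154)),("sill corner",(362,150),(333,142)),("sill left",(236,105),(228,113)),
 ("beaker",(249,143),(236,147)),("stopper",(333,175),(316,164)),("crucible",(190,247),None)):
    print(n,tri(ray(*S[1:],*a),ray(*D[1:],*b)) if b else onz(*S[1:],*a,30))
E
```

```text
tablet pts
(222, 312, 30) [447. 285.  30.]
(180, 384, 30) [437. 454.  30.]
(292, 368, 0) [272. 314.   0.]
machine base
(205, 310, 10) [489. 286.  10.]
(62, 335, 0) [723. 471.   0.]
corner (array([461.0399567 , 331.81267826, 102.8714112 ]), np.float64(17.41658129293822))
flasktop rod L (array([526.3480742 , 358.08304571, 383.73433762]), np.float64(9.554632400313855))
probe2 (array([528.12932348, 438.77887896, 391.55666844]), np.float64(27.45435200574375))
black cap (array([501.63802057, 389.9910893 , 282.87310706]), np.float64(1.4963192153095757))
case nearR (array([ 280.17482186, -154.92511589,   83.4179859 ]), np.float64(28.96237913772723))
case left corner (array([614.91465998,  64.16914249, 141.42552644]), np.float64(13.646678499255927))
case top back-left (array([527.82178094,  54.51104473, 270.29969964]), np.float64(2.792803890410832))
sill corner (array([ 372.26618317, -485.16691632,  -14.523734  ]), np.float64(4.162149768750989))
sill left (array([ 681.82581049, -202.28465043,  216.632592  ]), np.float64(6.962402754428789))
beaker (array([ 693.31022606, -301.18306928,   24.32780771]), np.float64(3.0450457416360033))
stopper (array([ 406.50766536, -294.02801711,    8.57617517]), np.float64(5.408127762624605))
crucible [607.75514334 163.86368821  30.        ]
```

```bash
cat >> h.py <<'E'
def plan(pos,yaw=None):
    o=get_obs();M=R.from_euler("xyz",o["tcp_rot"])
    t=M.inv().apply(np.array(pos)-o["tool_pos"])
    w=np.zeros(3)
    if yaw is not None: w=(M.inv()*R.from_euler("xyz",[np.pi,0,yaw])).as_rotvec()
    print("turn",w.round(4),"shift",t.round(1))
def st():
    o=get_obs();print("t%.2f"%o["time"],o["tool_pos"].round(1),o["tcp_rot"].round(4),"F",o["contact_force"].round(2),"g%.1f"%o["grip_width"])
E
python3 - <<'E'
from h import *
plan([370,200,300],1.571);plan([500,110,235],1.571)
E
```

```text
turn [-1.1000e-03  6.0000e-04  1.2868e+00] shift [-299.2 -229.2  -86.8]
turn [-1.1000e-03  6.0000e-04  1.2868e+00] shift [-449.3 -279.1  -21.7]
```

Emit:
step_arm(
  increments="0 0 0.18 -40 -30 -40 1; 0 0 0.36 -85 -65 -87 1; 0 0 0.54 -130 -100 -87 1; 0 0 0.72 -175 -135 -87 1; 0 0 0.9 -220 -170 -87 1; 0 0 1.08 -260 -200 -87 1; 0 0 1.2 -300 -229 -87 1; 0 0 1.287 -340 -240 -75 1; 0 0 1.287 -380 -255 -60 1; 0 0 1.287 -420 -268 -40 1; 0 0 1.287 -449 -279 -22 1; 0 0 1.287 -449 -279 -22 1; 0 0 1.287 -449 -279 -22 1",
)

```text
time: 1.78
tool_pos: [499.4, 110.8, 235.7]
tcp_rot: [-3.141, -0.0, 1.571]
contact_force: [0.1, 0.2, 0.8]
grip_width: 92.0
```

```bash
python3 - <<'E'
from h import *
st();snap("wrist","w1")
E
```

```text
t1.77 [499.4 110.8 235.7] [-3.1411e+00 -4.0000e-04  1.5708e+00] F [0.06 0.23 0.75] g92.0
```

View pics/w1.png

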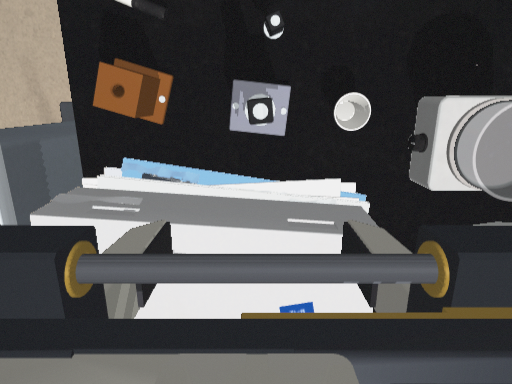

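The wrist view shows the pin in the grey stand at (260,110), the small pin at (273,25), the empty brown stand at (130,90), and the crucible at (352,110).

```bash
python3 - <<'E'
from h import *
im,K,W=load("w1")
cv2.imwrite("pics/w1z.png",cv2.resize(im[70:145,220:300],None,fx=8,fy=8,interpolation=cv2.INTER_CUBIC))
for u,v in((260.5,111),(273,22)): print(onz(K,W,u,v,118))
print(proj(K,W,[500,174.5,118]))
E
```

```text
[502.07053142 173.16538574 118.        ]
[512.10982317 244.36365608 118.        ]
[258.15506459 109.4420001 ]
```

View pics/w1z.png

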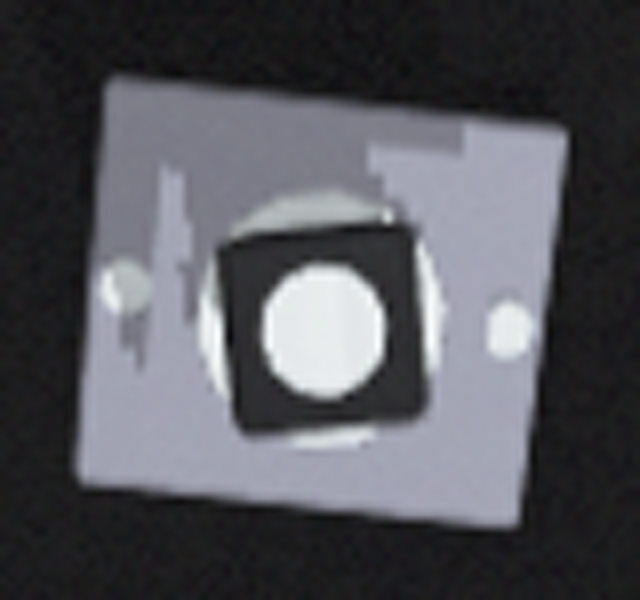

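```bash
python3 - <<'E'
from h import *
im,K,W=load("w1")
x,y=np.mgrid[0:1,0:1]
c=[(218,243),(412,225),(428,412),(242,437)]
P=np.array([onz(K,W,220+(u+.5)/8-.5,70+(v+.5)/8-.5,118)[:2] for u,v in c]);print(P,P.mean(0))
for i in range(4):
    d=P[(i+1)%4]-P[i];print(np.linalg.norm(d),np.degrees(np.arctan2(d[1],d[0])))
print(cv2.minAreaRect(P.astype(np.float32)))
# white dot centroid
g=cv2.cvtColor(im,cv2.COLOR_BGR2GRAY)[100:122,250:272]
k,l,s,ce=cv2.connectedComponentsWithStats((g>150).astype(np.uint8))
for i in range(1,k): print(s[i],onz(K,W,250+ce[i][0],100+ce[i][1],118))
E
```

```text
[[490.07135025 182.56949843]
 [511.24968439 184.46306391]
 [513.27347545 164.4635842 ]
 [492.57978696 161.73022353]] [501.79357427 173.30659252]
21.262817950016476 5.109258413560777
20.101614833007368 -84.22178399189552
20.873428182775744 -172.4755482207856
20.989703025558292 96.86370672740533
((501.8758544921875, 173.4197998046875), (21.25286102294922, 20.989704132080078), 6.863667964935303)
[  3   3  15  17 200] [501.63768642 173.36261258 118.        ]
```

```bash
python3 - <<'E'
from h import *
plan([501.4,173.7,101],1.676)
E
```

```text
turn [ 0.0005 -0.0004 -0.1046] shift [ 62.6   1.9 135.1]
```

Emit:
step_arm(
  increments="0 0 -0.05 30 1 0 1; 0 0 -0.105 62.6 2 10 1; 0 0 -0.105 62.6 2 45 1; 0 0 -0.105 62.6 2 80 1; 0 0 -0.105 62.6 2 105 1; 0 0 -0.105 62.6 2 122 1; 0 0 -0.105 62.6 2 130 1; 0 0 -0.105 62.6 2 135 1; 0 0 -0.105 62.6 2 135 1; 0 0 -0.105 62.6 2 135 1",
)

```text
time: 3.08
tool_pos: [502.3, 173.2, 101.2]
tcp_rot: [3.14, -0.0, 1.676]
contact_force: [-0.3, -0.1, 1.4]
grip_width: 91.9
```

```bash
python3 - <<'E'
from h import *
st();a,_,_=snap("scene","s2");b,_,_=snap("side","d2");c,_,_=snap("wrist","w2")
z=lambda im,x,y:cv2.resize(im[y:y+90,x:x+90],None,fx=4,fy=4,interpolation=cv2.INTER_CUBIC)
cv2.imwrite("pics/z2.png",np.hstack([z(a,180,200),z(b,205,190)]))
E
```

```text
t3.08 [502.3 173.2 101.2] [ 3.1403e+00 -2.0000e-04  1.6759e+00] F [-0.25 -0.1   1.4 ] g91.9
```

View pics/z2.png

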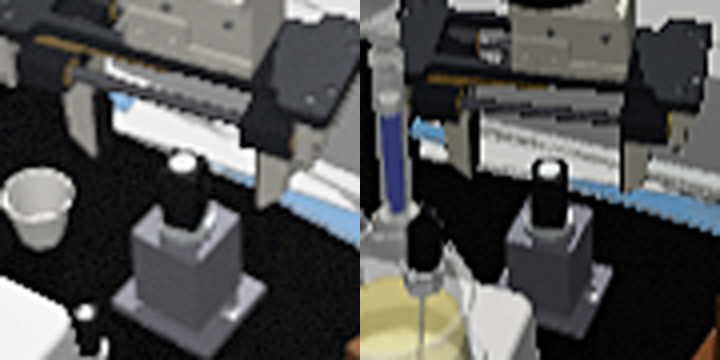

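View pics/w2.png

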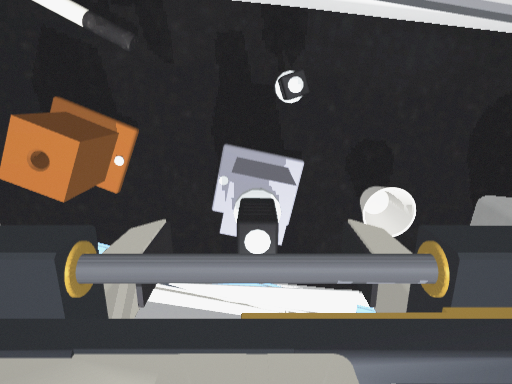

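```bash
python3 - <<'E'
from h import *
S=load("s2");D=load("d2");w=load("w2")
for n,(im,K,W) in (("s",S),("d",D)):
  for P in ([502.3,173.2,79],[502.3-46,173.2-4.8,79],[502.3+46,173.2+4.8,79],[502.3,173.2,118]): print(n,P,proj(K,W,P).round(1))
print(onz(*w[1:],257.5,241.5,118), proj(*w[1:],[502.3,173.2,118]))
# triangulate finger tips
for a,b in (((180+97/4,200+157/4),(205+(470-360)/4,190+178/4)),((180+265/4,200+207/4),(205+(627-360)/4,190+190/4))):
  print(tri(ray(*S[1:],*a),ray(*D[1:],*b)))
E
```

```text
s [502.3, 173.2, 79] [225.3 251.5]
s [456.3, 168.39999999999998, 79] [244.4 257.4]
s [548.3, 178.0, 79] [206.7 245.7]
s [502.3, 173.2, 118] [224.8 239.5]
d [502.3, 173.2, 79] [252.  242.6]
d [456.3, 168.39999999999998, 79] [269.7 244.7]
d [548.3, 178.0, 79] [234.3 240.6]
d [502.3, 173.2, 118] [251.8 232. ]
[501.83629631 172.92968024 118.        ] [258.42981948 241.11509812]
(array([550.97294691, 181.45952196, 103.22629697]), np.float64(1.5080086788026854))
(array([450.05673074, 171.91523747, 107.59985258]), np.float64(4.293325718606906))
```

```bash
python3 - <<'E'
import plant
print(plant.nose_length, plant.nose_length() if callable(plant.nose_length) else '')
from h import *
S=load("s2");D=load("d2")
z=lambda im,x,y:cv2.resize(im[y:y+40,x:x+60],None,fx=10,fy=10,interpolation=cv2.INTER_CUBIC)
a=np.clip(np.vstack([z(S[0],195,225)[:300],z(D[0],225,215)[:300]]).astype(float)*1.6,0,255)
cv2.imwrite("pics/z3.png",a)
E
```

```text
22.0 [ WARN:0@0.129] global loadsave.cpp:1063 imwrite_ Unsupported depth image for selected encoder is fallbacked to CV_8U.
```

View pics/z3.png

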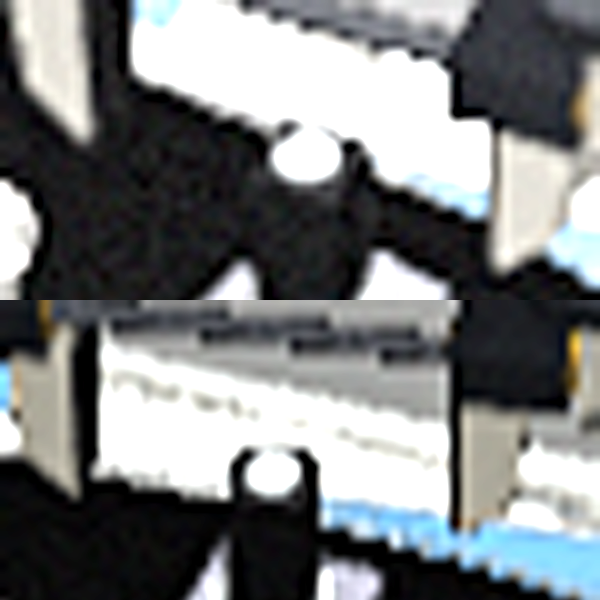

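Emit:
step_arm(
  increments="0 0 0 0 0 0 -1; 0 0 0 0 0 0 -1; 0 0 0 0 0 0 -1; 0 0 0 0 0 0 -1; 0 0 0 0 0 0 -1; 0 0 0 0 0 0 -1",
)

```text
time: 3.98
tool_pos: [501.9, 173.1, 100.5]
tcp_rot: [3.142, -0.0, 1.676]
contact_force: [-0.5, -0.0, 0.7]
grip_width: 36.4
```

```bash
python3 - <<'E'
from h import *
st();a,_,_=snap("scene","s4");b,_,_=snap("side","d4");c,_,_=snap("wrist","w4")
z=lambda im,x,y:cv2.resize(im[y:y+75,x:x+75],None,fx=5,fy=5,interpolation=cv2.INTER_CUBIC)
cv2.imwrite("pics/z4.png",np.clip(np.hstack([z(a,185,210),z(b,215,200)])*1.5,0,255).astype(np.uint8))
E
```

```text
t3.98 [501.9 173.1 100.5] [ 3.1415e+00 -1.0000e-04  1.6758e+00] F [-0.45 -0.04  0.66] g36.4
```

View pics/z4.png

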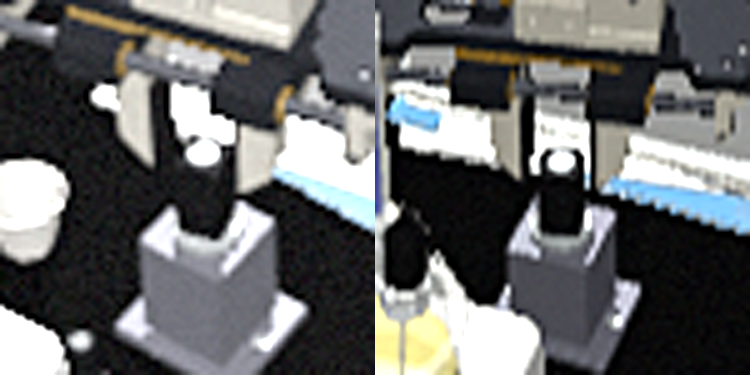

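Emit:
step_arm(
  increments="0 0 0 0 0 0 -1; 0 0 0 0 0 0 -1; 0 0 0 0 0 0 -1; 0 0 0 0 0 0 -1",
)

```text
time: 4.62
tool_pos: [501.9, 173.1, 100.5]
tcp_rot: [3.141, -0.0, 1.676]
contact_force: [0.3, 0.6, 0.3]
grip_width: 21.1
```

```bash
python3 - <<'E'
from h import *
st();a,_,_=snap("scene","s5");b,_,_=snap("side","d5");c,_,_=snap("wrist","w5")
z=lambda im,x,y:cv2.resize(im[y:y+75,x:x+75],None,fx=5,fy=5,interpolation=cv2.INTER_CUBIC)
cv2.imwrite("pics/z5.png",np.clip(np.hstack([z(a,185,210),z(b,215,200)])*1.5,0,255).astype(np.uint8))
E
```

```text
t4.62 [501.9 173.1 100.5] [ 3.1415e+00 -1.0000e-04  1.6758e+00] F [0.31 0.59 0.31] g21.1
```

View pics/z5.png

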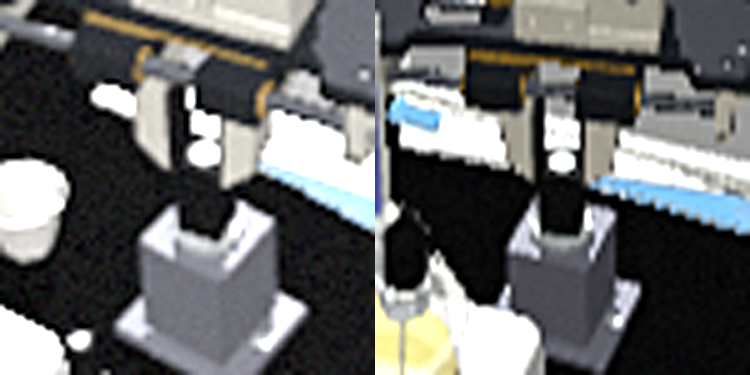

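Emit:
step_arm(
  increments="0 0 0 0 0 -4 -1; 0 0 0 0 0 -10 -1; 0 0 0 0 0 -20 -1; 0 0 0 0 0 -35 -1; 0 0 0 0 0 -55 -1; 0 0 0 0 0 -80 -1; 0 0 0 0 0 -105 -1; 0 0 0 0 0 -130 -1; 0 0 0 0 0 -155 -1; 0 0 0 0 0 -175 -1; 0 0 0 0 0 -185 -1; 0 0 0 0 0 -185 -1",
)

```text
time: 6.28
tool_pos: [502.0, 173.1, 286.3]
tcp_rot: [3.14, -0.0, 1.676]
contact_force: [0.0, -0.3, -0.7]
grip_width: 21.0
```

```bash
python3 - <<'E'
from h import *
st();a,_,_=snap("scene","s6");b,_,_=snap("side","d6")
z=lambda im,x,y:cv2.resize(im[y:y+120,x:x+80],None,fx=5,fy=5,interpolation=cv2.INTER_CUBIC)
cv2.imwrite("pics/z6.png",np.clip(np.hstack([z(a,185,145),z(b,215,145)])*1.3,0,255).astype(np.uint8))
plan([470,60,290],1.6);plan([500,-100,290],1.5);plan([537,-279,230],1.455)
E
```

```text
t6.28 [502.  173.1 286.3] [ 3.1401e+00 -2.0000e-04  1.6759e+00] F [ 0.04 -0.31 -0.69] g21.0
turn [-0.0012  0.0001  0.0758] shift [-109.1  -43.2   -5.1]
turn [-1.200e-03  1.000e-04  1.758e-01] shift [-271.3  -30.1   -5.1]
turn [-1.200e-03  1.000e-04  2.208e-01] shift [-453.2  -12.    54.9]
```

View pics/z6.png

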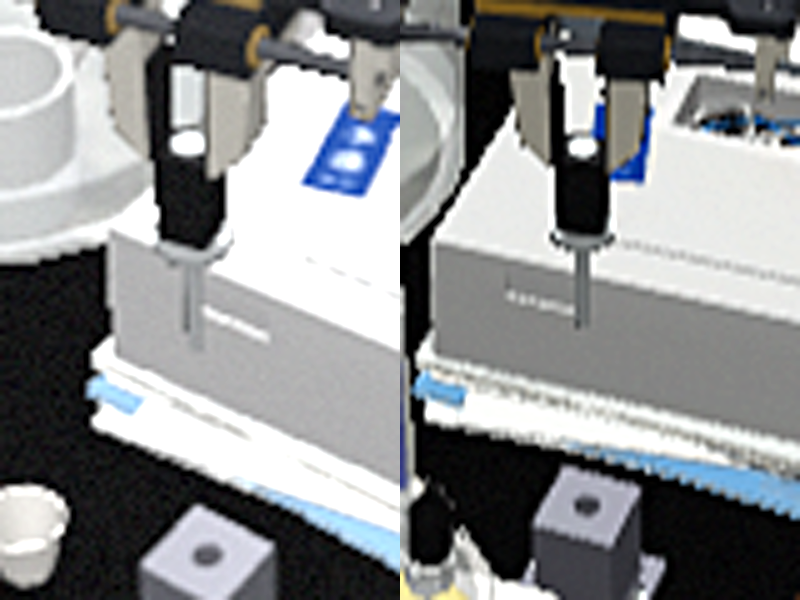

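Emit:
step_arm(
  increments="0 0 0.02 -20 -5 -3 -1; 0 0 0.04 -50 -15 -5 -1; 0 0 0.06 -85 -30 -5 -1; 0 0 0.08 -120 -38 -5 -1; 0 0 0.1 -155 -38 -5 -1; 0 0 0.12 -190 -36 -5 -1; 0 0 0.14 -225 -33 -5 -1; 0 0 0.16 -260 -30 -5 -1; 0 0 0.18 -295 -27 -5 -1; 0 0 0.2 -330 -24 -5 -1; 0 0 0.22 -365 -20 -5 -1; 0 0 0.22 -400 -17 -5 -1; 0 0 0.22 -430 -14 -5 -1; 0 0 0.22 -446 -12 0 -1; 0 0 0.22 -453 -12 20 -1; 0 0 0.22 -453 -12 40 -1; 0 0 0.22 -453 -12 53 -1; 0 0 0.22 -453 -12 55 -1; 0 0 0.22 -453 -12 55 -1",
)

```text
time: 8.75
tool_pos: [537.7, -278.6, 231.0]
tcp_rot: [3.141, 0.0, 1.456]
contact_force: [-0.3, -0.1, -0.0]
grip_width: 21.5
```

```bash
python3 - <<'E'
from h import *
st();a,_,_=snap("scene","s7");b,_,_=snap("side","d7");snap("wrist","w7")
z=lambda im,x,y:cv2.resize(im[y:y+110,x:x+130],None,fx=3,fy=3,interpolation=cv2.INTER_CUBIC)
cv2.imwrite("pics/z7.png",np.hstack([z(a,230,80),z(b,215,80)]))
E
```

```text
t8.75 [ 537.7 -278.6  231. ] [3.1409e+00 2.0000e-04 1.4562e+00] F [-0.3  -0.05 -0.03] g21.5
```

View pics/z7.png

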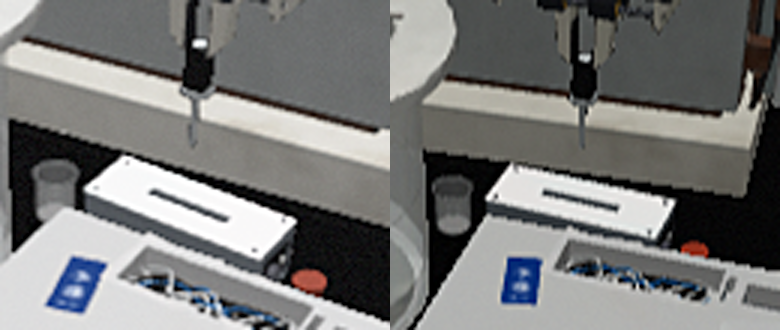

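View pics/w7.png

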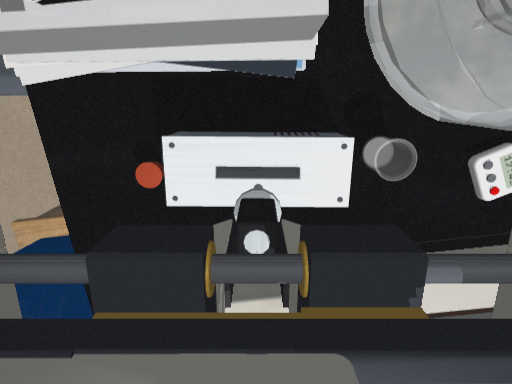

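```bash
python3 - <<'E'
from h import *
def slot(f,x0,y0,x1,y1,th=120):
    im,K,W=load(f)
    g=cv2.cvtColor(im,cv2.COLOR_BGR2GRAY)
    big=cv2.resize(g[y0:y1,x0:x1],None,fx=8,fy=8,interpolation=cv2.INTER_CUBIC)
    m=(big<th).astype(np.uint8)
    k,l,st_,ce=cv2.connectedComponentsWithStats(m)
    for i in range(1,k):
        x,y,w,h,a=st_[i]
        if a<300 or x==0 or y==0 or x+w==m.shape[1] or y+h==m.shape[0]: continue
        cs,_=cv2.findContours((l==i).astype(np.uint8),0,1)
        pts=(cs[0][:,0]+.5)/8.+[x0-.5,y0-.5]
        P=np.array([onz(K,W,u,v,70)[:2] for u,v in pts]).astype(np.float32)
        print(f,a,pts.min(0),pts.max(0),cv2.minAreaRect(P))
for th in (100,130,160):
    slot("w7",205,155,310,183,th)
    slot("s7",262,132,328,170,th);slot("d7",250,134,310,168,th)
S=load("s7");D=load("d7");w=load("w7")
for L in (S,D,w):
  for P in ([537.7,-278.6,248.5],[537.7,-278.6,140.5]): print(P,proj(*L[1:],P).round(1))
z=lambda im,x,y:cv2.resize(im[y:y+50,x:x+36],None,fx=7,fy=7,interpolation=cv2.INTER_CUBIC)
cv2.imwrite("pics/z8.png",np.hstack([z(S[0],276,90),z(D[0],262,90),z(w[0],240,160)]))
w_=cv2.resize(w[0][125:215,130:380],None,fx=3,fy=3,interpolation=cv2.INTER_CUBIC);cv2.imwrite("pics/w7z.png",w_)
E
```

```text
w7 55964 [215.8125 166.5625] [299.0625 177.5625] ((537.9376831054688, -281.4903564453125), (11.727523803710938, 89.10299682617188), 82.99100494384766)
s7 2080 [279.8125 143.0625] [305.0625 153.1875] ((535.66650390625, -277.5108947753906), (7.846683502197266, 85.21013641357422), 83.3145751953125)
d7 2281 [265.5625 143.0625] [290.4375 149.8125] ((538.5748901367188, -280.4827575683594), (9.858682632446289, 88.70201110839844), 83.17955780029297)
w7 60742 [215.5625 166.3125] [299.3125 178.0625] ((537.8998413085938, -281.6526184082031), (12.547767639160156, 89.75302124023438), 83.04887390136719)
s7 2881 [279.5625 142.8125] [305.3125 153.3125] ((535.6600952148438, -277.6731262207031), (9.69723129272461, 87.0340576171875), 83.32856750488281)
d7 3017 [265.4375 142.8125] [290.6875 149.9375] ((538.6123046875, -280.4327392578125), (12.264966011047363, 89.99080657958984), 83.29072570800781)
w7 64679 [215.1875 165.9375] [299.5625 178.5625] ((537.8505249023438, -281.75689697265625), (13.365055084228516, 90.4736328125), 82.98843383789062)
s7 3647 [279.3125 142.5625] [305.5625 153.5625] ((535.6693725585938, -277.79583740234375), (11.464447975158691, 88.29476165771484), 83.34259033203125)
d7 3836 [265.1875 142.5625] [290.9375 150.3125] ((538.6634521484375, -280.72674560546875), (14.906116485595703, 91.37981414794922), 83.41110229492188)
[537.7, -278.6, 248.5] [296.2  93.6]
[537.7, -278.6, 140.5] [293.5 127.5]
[537.7, -278.6, 248.5] [279.6  99.1]
[537.7, -278.6, 140.5] [278.6 128.8]
[537.7, -278.6, 248.5] [258.  240.8]
[537.7, -278.6, 140.5] [257.2 186.8]
```

View pics/z8.png

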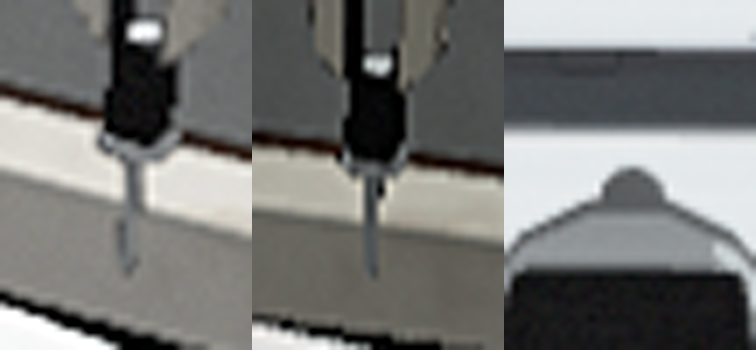

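View pics/w7z.png

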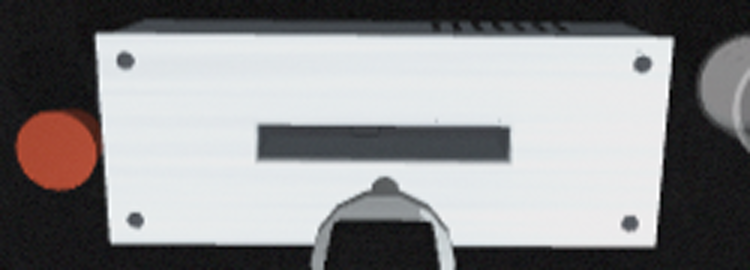

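```bash
python3 - <<'E'
from h import *
w=load("w7")
g=cv2.cvtColor(w[0],cv2.COLOR_BGR2GRAY).astype(float)
c=cv2.resize(np.clip((g[162:182,212:304]-30)*3.5,0,255).astype(np.uint8),None,fx=8,fy=8,interpolation=cv2.INTER_CUBIC)
cv2.imwrite("pics/w7e.png",c)
print(g[165:180,244:266].astype(int))
for u in (246.5,250,257.5): print(onz(*w[1:],u,168.5,26),onz(*w[1:],u,168.5,70))
print(onz(*w[1:],258.3,188.5,140.5))
E
```

```text
[[225 225 226 224 225 225 225 225 225 224 226 225 226 225 226 225 225 227
  227 226 226 226]
 [185 185 186 186 186 185 187 186 186 186 187 186 186 185 186 187 187 191
  195 195 197 196]
 [ 68  67  63  61  70  69  69  69  68  68  68  70  59  65  67  66  66  69
   93  93  93  96]
 [ 65  67  63  63  68  68  68  69  69  69  70  69  57  66  65  66  68  65
   67  66  66  64]
 [ 63  63  62  60  61  63  63  61  63  61  62  62  60  65  65  65  64  63
   66  65  66  67]
 [ 68  66  66  63  58  56  58  59  58  58  60  58  66  68  67  69  68  70
   68  67  67  68]
 [ 70  71  71  70  71  71  70  70  70  70  72  73  70  71  72  71  71  70
   72  70  71  69]
 [ 70  71  70  70  70  69  70  70  72  71  71  74  70  71  72  71  73  71
   70  70  71  71]
 [ 70  70  69  73  70  70  72  70  73  70  71  71  72  73  70  74  71  69
   70  71  72  70]
 [ 70  72  70  70  72  71  72  71  70  70  70  71  69  70  69  70  71  69
   72  71  71  70]
 [ 71  71  73  70  70  71  70  73  72  72  71  71  69  70  70  72  72  69
   69  71  70  70]
 [ 71  70  70  72  73  70  70  69  73  73  72  71  72  71  74  71  71  72
   71  69  73  71]
 [ 93  93  92  83  84  83  82  84  83  84  83  86  82  82  84  84  82  83
   84  83  84  84]
 [144 145 145 137 137 137 137 137 136 138 137 135 137 136 137 137 136 136
  136 136 136 137]
 [209 210 210 210 210 210 210 210 210 209 209 210 210 209 209 210 209 209
  209 208 209 200]]
[ 524.41173951 -285.39944284   26.        ] [ 526.79364704 -276.30248596   70.        ]
[ 528.60541023 -285.88445642   26.        ] [ 530.49730855 -276.73082815   70.        ]
[ 537.59241621 -286.92383699   26.        ] [ 538.4342283  -277.64876236   70.        ]
[ 538.48129691 -280.18057831  140.5       ]
```

View pics/w7e.png

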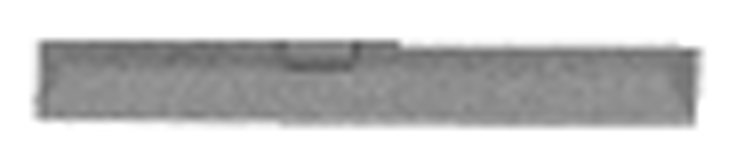

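```bash
python3 - <<'E'
from h import *
plan([523.2,-278.1,165],1.455)
E
```

```text
turn [0.0014 0.0007 0.0009] shift [ -0.9 -14.7  66.4]
```

Emit:
step_arm(
  increments="0 0 0 -0.9 -7 10 -1; 0 0 0 -0.9 -14.7 28 -1; 0 0 0 -0.9 -14.7 45 -1; 0 0 0 -0.9 -14.7 58 -1; 0 0 0 -0.9 -14.7 64 -1; 0 0 0 -0.9 -14.7 66 -1; 0 0 0 -0.9 -14.7 66 -1; 0 0 0 -0.9 -14.7 66 -1",
)

```text
time: 9.9
tool_pos: [523.0, -278.1, 165.0]
tcp_rot: [3.141, 0.0, 1.456]
contact_force: [0.4, 0.1, -1.4]
grip_width: 21.2
```

```bash
python3 - <<'E'
from h import *
st();a,_,_=snap("scene","s9");b,_,_=snap("side","d9");w,_,_=snap("wrist","w9")
z=lambda im,x,y,s,f:cv2.resize(im[y:y+s,x:x+s],None,fx=f,fy=f,interpolation=cv2.INTER_CUBIC)
cv2.imwrite("pics/z9.png",np.hstack([z(a,265,105,55,7),z(b,250,105,55,7)]))
cv2.imwrite("pics/w9z.png",cv2.resize(w[170:270,150:350],None,fx=4,fy=4,interpolation=cv2.INTER_CUBIC))
E
```

```text
t9.90 [ 523.  -278.1  165. ] [3.1407e+00 4.0000e-04 1.4558e+00] F [ 0.41  0.08 -1.39] g21.2
```

View pics/z9.png

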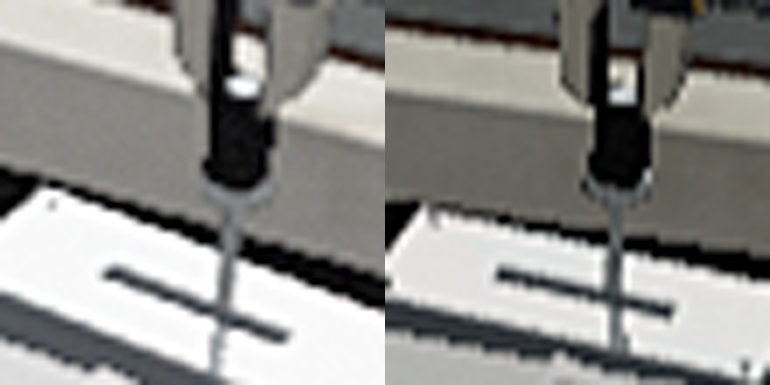

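View pics/w9z.png

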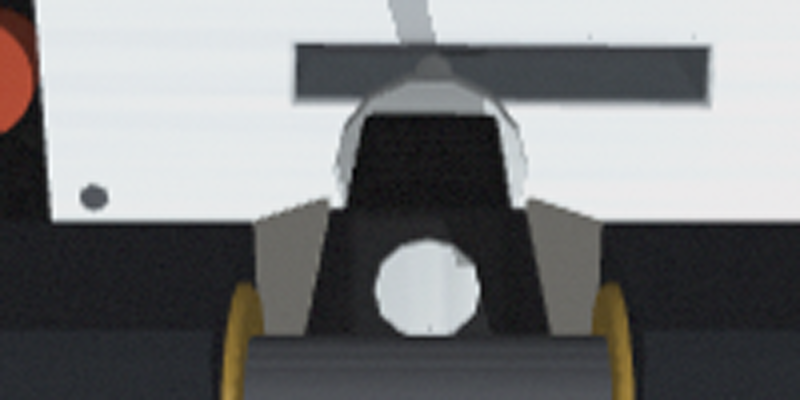

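```bash
python3 - <<'E'
from h import *
for f in("s9","d9","w9"):
    L=load(f)
    for P in ([523,-278.1,74.5],[523,-278.1,182.5],[523,-278.1,132.5]): print(f,P,proj(*L[1:],P).round(1))
S=load("s9");D=load("d9");w=load("w9")
# slot in new wrist view: edges rows crop: top 44/4+170, bottom 102/4+170 ; cols 294/4+150..711/4+150
for u,v in ((294,44),(294,102),(711,44),(711,102)): print(onz(*w[1:],150+(u+.5)/4-.5,170+(v+.5)/4-.5,70))
print("tip w",onz(*w[1:],150+433/4,170+(53+22)/4,74.5), "scene end",onz(*S[1:],296.1,157.9,74.5),tri(ray(*S[1:],265+217/7,105+370/7),ray(*D[1:],250+(617-385)/7,105+350/7)))
E
```

```text
s9 [523, -278.1, 74.5] [296.5 147.9]
s9 [523, -278.1, 182.5] [299.3 116.2]
s9 [523, -278.1, 132.5] [297.9 131.3]
d9 [523, -278.1, 74.5] [282.3 146.3]
d9 [523, -278.1, 182.5] [283.4 118.3]
d9 [523, -278.1, 132.5] [282.9 131.6]
w9 [523, -278.1, 74.5] [257.5 187.2]
w9 [523, -278.1, 182.5] [258.4 241.6]
w9 [523, -278.1, 132.5] [257.9 209.9]
[ 494.12635814 -270.0464043    70.        ]
[ 492.27105346 -282.95326295   70.        ]
[ 583.32841852 -280.36310395   70.        ]
[ 582.60271313 -293.4053056    70.        ]
tip w [ 523.46528254 -279.49001689   74.5       ] scene end [ 504.34538511 -232.06491176   74.5       ] (array([ 515.92446498, -262.44866575,   51.03901012]), np.float64(0.31307211692860626))
```

Emit:
step_arm(
  increments="0 0 0 -0.9 0 0 -1; 0 0 0 -0.9 0 3 -1; 0 0 0 -0.9 0 6 -1; 0 0 0 -0.9 0 9 -1; 0 0 0 -0.9 0 12 -1; 0 0 0 -0.9 0 12 -1",
)

```text
time: 10.8
tool_pos: [522.5, -278.7, 152.1]
tcp_rot: [-3.141, -0.0, 1.456]
contact_force: [0.1, 0.1, -1.2]
grip_width: 21.0
```

```bash
python3 - <<'E'
from h import *
st();print(get_obs()["moment"]);w,_,_=snap("wrist","w10");a,_,_=snap("scene","s10")
cv2.imwrite("pics/w10z.png",np.vstack([cv2.resize(w[170:240,150:350],None,fx=4,fy=4,interpolation=cv2.INTER_CUBIC),cv2.resize(a[110:170,220:420],None,fx=4,fy=4,interpolation=cv2.INTER_CUBIC)]))
E
```

```text
t10.80 [ 522.5 -278.7  152.1] [-3.1410e+00 -4.0000e-04  1.4558e+00] F [ 0.11  0.06 -1.24] g21.0
[-1.57885061e-01  6.23222889e-02  4.56222940e-05]
```

View pics/w10z.png

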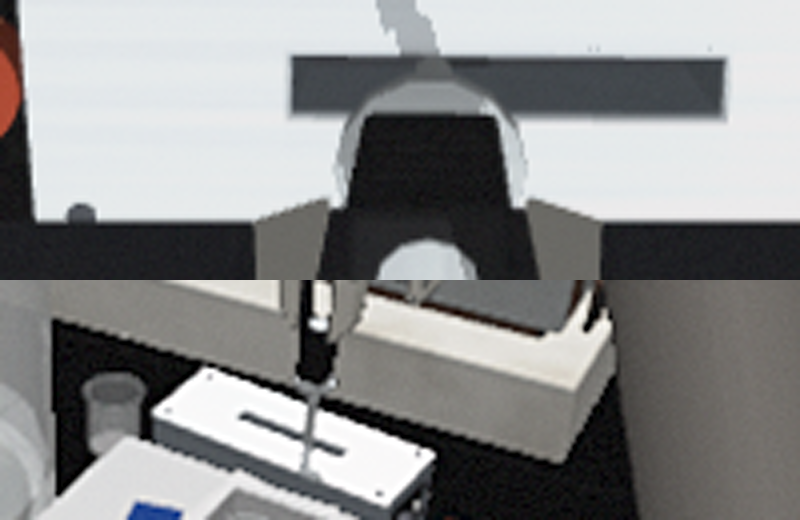

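Emit:
step_arm(
  increments="0 0 0 0 0 4 -1; 0 0 0 0 0 8 -1; 0 0 0 0 0 12 -1; 0 0 0 0 0 16 -1; 0 0 0 0 0 20 -1; 0 0 0 0 0 24 -1; 0 0 0 0 0 28 -1; 0 0 0 0 0 30 -1; 0 0 0 0 0 30 -1",
)

```text
time: 12.02
tool_pos: [522.6, -278.7, 122.3]
tcp_rot: [-3.141, -0.0, 1.456]
contact_force: [1.9, 0.1, -1.3]
grip_width: 21.2
```

Emit:
step_arm(
  increments="0 0 0 0 0 2 -1; 0 0 0 0 0 4 -1; 0 0 0 0 0 5 -1; 0 0 0 0 0 6 -1; 0 0 0 0 0 6 -1",
)

```text
time: 12.65
tool_pos: [522.7, -278.8, 116.5]
tcp_rot: [3.142, -0.0, 1.456]
contact_force: [-0.2, 0.0, -1.8]
grip_width: 21.2
```

Emit:
step_arm(
  increments="0 0 0 0 0 1 -1; 0 0 0 0 0 2 -1; 0 0 0 0 0 2 -1",
)

```text
time: 13.02
tool_pos: [522.8, -278.9, 114.8]
tcp_rot: [3.141, 0.0, 1.456]
contact_force: [-0.1, 0.9, 3.5]
grip_width: 21.2
```

Emit:
step_arm(
  increments="0 0 0 0 1 0.7 -1; 0 0 0 0 2 0.7 -1; 0 0 0 0 2 0.7 -1",
)

```text
time: 13.4
tool_pos: [524.3, -278.9, 113.7]
tcp_rot: [-3.141, -0.0, 1.456]
contact_force: [-2.7, 1.1, 4.5]
grip_width: 21.2
```

Emit:
step_arm(
  increments="0 0 0 0 1 0 -1; 0 0 0 0 2 0 -1; 0 0 0 0 2 0 -1",
)

```text
time: 13.78
tool_pos: [526.7, -279.2, 113.8]
tcp_rot: [3.142, -0.0, 1.456]
contact_force: [-1.8, -0.3, 3.2]
grip_width: 21.3
```

Emit:
step_arm(
  increments="0 0 0 0 1 0 -1; 0 0 0 0 2 0 -1; 0 0 0 0 2 0 -1",
)

```text
time: 14.15
tool_pos: [528.8, -279.5, 113.8]
tcp_rot: [3.141, -0.0, 1.456]
contact_force: [-1.9, -0.2, 3.1]
grip_width: 21.4
```

Emit:
step_arm(
  increments="0 0 0 0 1 0 -1; 0 0 0 0 1.6 0 -1; 0 0 0 0 1.6 0 -1",
)

```text
time: 14.52
tool_pos: [530.4, -279.6, 113.4]
tcp_rot: [3.142, -0.0, 1.456]
contact_force: [0.5, 0.7, -0.6]
grip_width: 21.1
```

Emit:
step_arm(
  increments="0 0 0 0 0 0.7 -1; 0 0 0 0 0 1.5 -1; 0 0 0 0 0 1.5 -1; 0 0 0 0 0 1.5 -1",
)

```text
time: 15.02
tool_pos: [530.2, -279.7, 112.3]
tcp_rot: [3.142, -0.0, 1.456]
contact_force: [0.6, -0.4, -1.1]
grip_width: 21.5
```

Emit:
step_arm(
  increments="0 0 0 0 0.4 1 -1; 0 0 0 0 0.4 2 -1; 0 0 0 0 0.4 3 -1; 0 0 0 0 0.4 4 -1; 0 0 0 0 0.4 5 -1; 0 0 0 0 0.4 6 -1; 0 0 0 0 0.4 6 -1",
)

```text
time: 15.9
tool_pos: [530.6, -279.7, 106.2]
tcp_rot: [-3.142, -0.0, 1.456]
contact_force: [-0.0, -0.8, -1.3]
grip_width: 21.2
```

Emit:
step_arm(
  increments="0 0 0 0 0 1 -1; 0 0 0 0 0 2 -1; 0 0 0 0 0 2.5 -1; 0 0 0 0 0 2.5 -1; 0 0 0 0 0 2.5 -1",
)

```text
time: 16.52
tool_pos: [530.6, -279.7, 103.8]
tcp_rot: [3.142, -0.0, 1.456]
contact_force: [-0.3, -0.1, -1.2]
grip_width: 21.4
```

```bash
python3 - <<'E'
from h import *
st();w,_,_=snap("wrist","w11");a,_,_=snap("scene","s11");b,_,_=snap("side","d11")
cv2.imwrite("pics/w11z.png",np.vstack([cv2.resize(w[150:225,150:350],None,fx=4,fy=4,interpolation=cv2.INTER_CUBIC),cv2.resize(np.hstack([a[115:175,250:350],b[115:175,235:335]]),None,fx=4,fy=4,interpolation=cv2.INTER_CUBIC)]))
E
```

```text
t16.52 [ 530.6 -279.7  103.8] [ 3.1415e+00 -1.0000e-04  1.4558e+00] F [-0.35 -0.1  -1.18] g21.4
```

View pics/w11z.png

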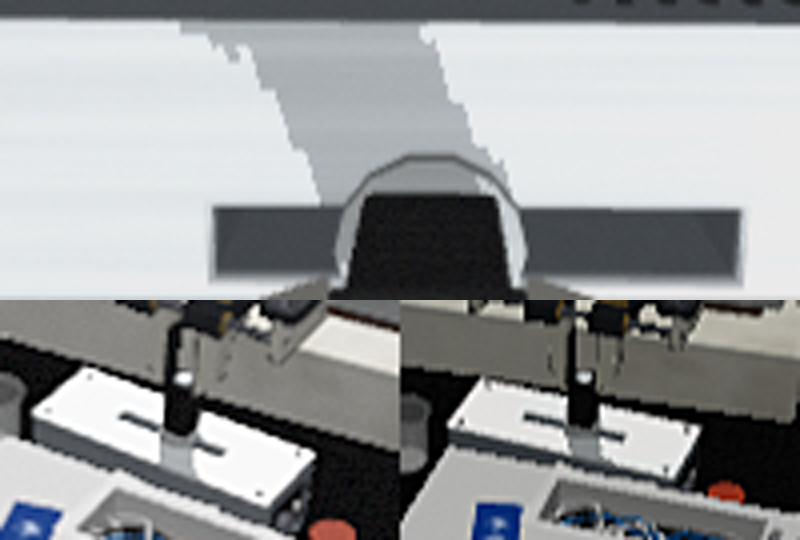

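Flange is about 1 mm above the top, with no load. I'll close the rest in small steps.

Emit:
step_arm(
  increments="0 0 0 0 0 0.5 -1; 0 0 0 0 0 1 -1; 0 0 0 0 0 1 -1; 0 0 0 0 0 1 -1",
)

```text
time: 17.18
tool_pos: [530.6, -279.7, 102.8]
tcp_rot: [-3.142, -0.0, 1.456]
contact_force: [-0.8, 0.2, -2.0]
grip_width: 21.3
```

Emit:
step_arm(
  increments="0 0 0 0 0 0.3 -1; 0 0 0 0 0 0.6 -1; 0 0 0 0 0 0.6 -1; 0 0 0 0 0 0.6 -1",
)

```text
time: 17.68
tool_pos: [530.7, -279.8, 102.5]
tcp_rot: [3.141, 0.0, 1.456]
contact_force: [0.3, 0.2, 2.4]
grip_width: 21.1
```

Emit:
step_arm(
  increments="0 0 0 0 0 0.3 -1; 0 0 0 0 0 0.3 -1; 0 0 0 0 0 0.3 -1",
)

```text
time: 18.05
tool_pos: [530.8, -279.8, 102.4]
tcp_rot: [3.141, 0.0, 1.456]
contact_force: [0.0, 0.2, 5.7]
grip_width: 21.2
```

Emit:
step_arm(
  increments="0 0 0 0 0 0 -0.3; 0 0 0 0 0 0 0; 0 0 0 0 0 0 0.2; 0 0 0 0 0 0 0.2; 0 0 0 0 0 0 0.2; 0 0 0 0 0 0 0.2",
)

```text
time: 18.8
tool_pos: [530.6, -279.7, 101.9]
tcp_rot: [3.142, -0.0, 1.456]
contact_force: [-0.0, -0.4, -0.1]
grip_width: 54.9
```

Emit:
step_arm(
  increments="0 0 0 0 0 -4 0.2; 0 0 0 0 0 -12 0.2; 0 0 0 0 0 -25 0.2; 0 0 0 0 0 -45 0.2; 0 0 0 0 0 -70 0.2; 0 0 0 0 0 -95 0.2; 0 0 0 0 0 -120 0.2; 0 0 0 0 0 -145 0.2; 0 0 0 0 0 -150 0.2; 0 0 0 0 0 -150 0.2",
)

```text
time: 20.05
tool_pos: [530.5, -279.7, 251.9]
tcp_rot: [3.141, 0.0, 1.456]
contact_force: [0.7, 0.2, 0.5]
grip_width: 55.2
```

```bash
python3 - <<'E'
from h import *
st();w,_,_=snap("wrist","w12");a,_,_=snap("scene","s12");b,_,_=snap("side","d12")
cv2.imwrite("pics/w12z.png",np.vstack([cv2.resize(w[100:280,100:430],(800,436),interpolation=cv2.INTER_CUBIC)[:330],cv2.resize(np.hstack([a[115:180,240:340],b[115:180,225:325]]),None,fx=4,fy=4,interpolation=cv2.INTER_CUBIC)]))
E
```

```text
t20.05 [ 530.5 -279.7  251.9] [3.1413 0.     1.4558] F [0.75 0.17 0.54] g55.2
```

View pics/w12z.png

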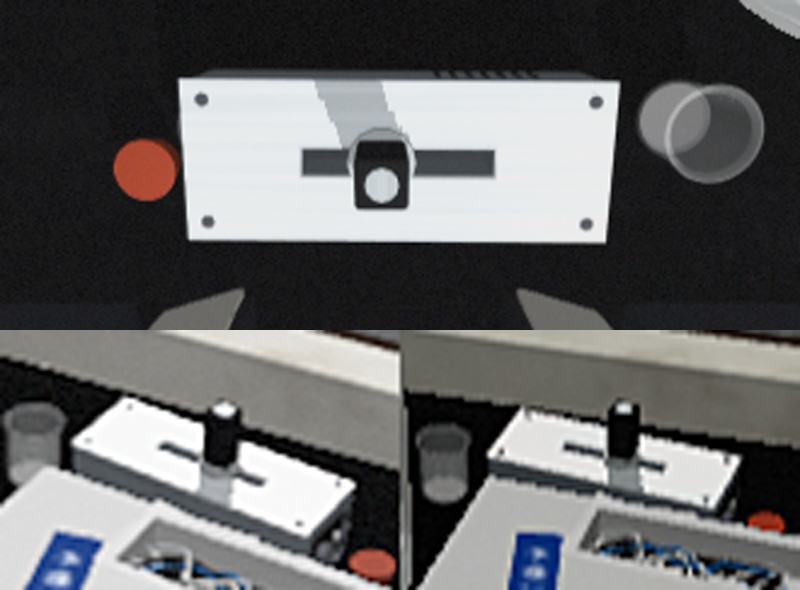

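```bash
python3 - <<'E'
from h import *
w=load("w12");a=load("s12")
u=(100+381*330/800,100+185*180/436);s=(240+223/4,115+(409-330)/4)
print("dot",tri(ray(*w[1:],*u),ray(*a[1:],*s)),onz(*w[1:],*u,120))
s0=load("s0") if 0 else load("scene0");d0=load("side0");d=load("d12")
for n,A,B,(x,y,X,Y) in(("beaker s",s0,a,(238,130,262,158)),("stopper s",s0,a,(325,168,342,182)),("cruc s",s0,a,(176,238,204,266)),("beaker d",d0,d,(226,136,248,160)),("stopper d",d0,d,(308,158,324,172))):
    print(n,np.abs(A[0][y:Y,x:X].astype(int)-B[0][y:Y,x:X]).mean().round(2))
from plant import close_job
print(close_job())
E
```

```text
dot (array([ 530.01983047, -280.84258049,  116.91680048]), np.float64(0.44721831559616887)) [ 530.29609418 -280.01467325  120.        ]
beaker s 3.07
stopper s 3.09
cruc s 3.99
beaker d 1.22
stopper d 1.28
the job is handed in; nothing more can be done
None
```

The larger pin is out of the grey stand and pushed fully home in the shaker. I let go of it and handed the job in at about 20 s, with the gripper well clear.

**Finding the hole:** The wrist camera picked up a faint mark in the slot, and I used it only to choose where to start. I then slid the rod along the plate with about 5 N of push. At about x = 530 mm, roughly 7 mm towards the robot from the slot's middle, the push vanished. The rod then went down with no load.

**Last checks:**
- **Seating:** The flange met the top at the height I had worked out (TCP at 102.5 mm), and the force rose steeply to about 7 N there. The final pictures show the pin upright with its flange on the face.
- **Forces:** Every force I read stayed below about 7 N, but I read it only at the end of each move.
- **Other items:** A before-and-after image comparison showed no sign that the beaker, stopper or crucible had moved.

**Disagreements:**
- **Fingertips:** In the pictures they looked about 20 mm shorter than the stated 22 mm. The grip held anyway.
- **Pin top height:** The camera fix gave 117 mm against an expected 120 mm. I put that down to calibration error, since the contact force and height showed the pin seated.

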